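# Lay out the tea things on the board

## Task

Lay the tea things out on the wooden board: the lidded steel pot in the middle of the round cork mat, the copper tumbler in the middle of the round white coaster, and the white sugar jar with the yellow lid on the bare board exactly halfway between the mat and the coaster, in line with both. Stand the red milk-powder tin on the bare board straight behind the coaster (square across the board, on the side away from the robot) with a gap of about a finger's width between them, and stand the small green tea tin centrally on top of the sugar jar. Set each thing down upright instead of dropping it, tip nothing over, and leave the steel bowl and the soap bottle where they are.

Things in the scene. Friction and masses are not known exactly. Their poses are not given: they have to be found in the camera images.
- board: Dark wooden board, fixed flat on the counter, 210 mm (x) by 360 mm (y), 12 mm thick. Origin: centre of its underside. x points across it, away from the robot ('behind'), within 0.2 rad of straight ahead; y along its long edges, to the robot's left. Mat and coaster centres lie on it 45 mm nearer the robot than its middle, 115 mm to either side; which is on the left varies.
- mat: Brown round cork mat, 100 mm diameter, 6 mm thick, fixed on the board. Origin: centre of its underside, 12 mm above the counter (its upper face is 18 mm above the counter). Axes parallel to the board's.
- coaster: White round ceramic coaster, 100 mm diameter, 6 mm thick, flat top, fixed on the board. Origin: centre of its underside, 12 mm above the counter (its upper face is 18 mm above the counter). Axes parallel to the board's.
- pot: Small round steel pot with its lid firmly on, 90 mm diameter (92 mm at the rim band), too wide to grip; on the lid's centre an upright black knob, 24 mm diameter, from 68 mm to 102 mm above the underside: lift it by that. About 0.35 kg. Origin: centre of its underside; z up along its axis; it stands upright on the counter at the start.
- tumbler: Open copper tumbler, outer diameter 56 mm at the foot and 60 mm at the rim, 85 mm high, wall 4 mm. About 0.14 kg. Origin: centre of its underside; z up along its axis; it stands upright on the counter at the start.
- sugar: White round jar with a flat yellow lid (fixed on), 58 mm diameter, 90 mm high overall. About 0.25 kg. Origin: centre of its underside; z up along its axis; it stands upright on the counter at the start.
- milk: Red round tin with a narrow white band, 52 mm diameter, 60 mm high. About 0.15 kg. Origin: centre of its underside; z up along its axis; it stands upright on the counter at the start.
- tea: Small green round tin, 50 mm diameter, 45 mm high. About 0.1 kg. Origin: centre of its underside; z up along its axis; it stands upright on the counter at the start.
- bowl: Bystander, leave alone: open steel bowl, 84 mm diameter, 40 mm high, at the right of the board. Origin: centre of its underside.
- soap: Bystander, leave alone: amber dish-soap bottle with an orange cap, 56 mm diameter, 150 mm high, at the far right of the work. Origin: centre of its underside.
There are look-alikes about, which are no part of the job. Of the things that look like the pot, the largest one is meant.

How it is judged (in metres and radians):
At the end, for the whole second after the job is handed in: All upright (0.1 rad), at rest: pot on mat, tumbler on coaster, within 12 mm of centre; sugar jar on board within 15 mm each way of midway between them; milk tin on board 76 to 112 mm behind the coaster's centre along board x, within 15 mm sideways; tea tin on the sugar jar, within 10 mm (horizontal distance between pot and mat below 0.012 m and z of pot in the frame of mat between 0.002 and 0.01 m and horizontal distance between tumbler and coaster below 0.012 m and z of tumbler in the frame of coaster between 0.002 and 0.01 m and x of sugar in the frame of board between -0.06 and -0.03 m and y of sugar in the frame of board between -0.015 and 0.015 m and z of sugar in the frame of board between 0.008 and 0.016 m and x of milk in the frame of coaster between 0.076 and 0.112 m and y of milk in the frame of coaster between -0.015 and 0.015 m and z of milk in the frame of board between 0.008 and 0.016 m and horizontal distance between tea and sugar below 0.01 m and z of tea in the frame of sugar between 0.086 and 0.094 m and angle between each of pot, tumbler, sugar, milk, tea's own z axis and vertical below 0.1 rad and linear speed of each of pot, tumbler, sugar, milk, tea below 0.03 m/s and angular speed of each of pot, tumbler, sugar, milk, tea below 0.3 rad/s); the robot touches nothing.
It fails at once if the steel bowl or the soap bottle is moved more than 30 mm or tipped over (distance of any of bowl, soap from where it was at the start of the episode above 0.03 m or angle between any of bowl, soap's own z axis and vertical above 0.5 rad).
It fails at once if one of the tea things is tipped by more than about 35 degrees (angle between any of pot, tumbler, sugar, milk, tea's own z axis and vertical above 0.6 rad).
It fails at once if one of the tea things is dropped (falls free faster than 0.8 m/s) ((linear speed of pot above 0.8 m/s and contact force between the fingers and pot below 0.05 N) or (linear speed of tumbler above 0.8 m/s and contact force between the fingers and tumbler below 0.05 N) or (linear speed of sugar above 0.8 m/s and contact force between the fingers and sugar below 0.05 N) or (linear speed of milk above 0.8 m/s and contact force between the fingers and milk below 0.05 N) or (linear speed of tea above 0.8 m/s and contact force between the fingers and tea below 0.05 N)).
It also fails if it takes over 128 s, if anything falls off the work surface, if the arm or the gripper's body presses on something with over 40 N, if the wrist force passes 120 N, or if a joint passes its speed limit or range.

## Robot

A 6-joint arm with a two-finger parallel gripper is mounted at the origin on the work surface. World frame = base frame: x ahead of the robot, y to its left, z up, the work surface at z = 0. Lengths are in mm, angles in rad, forces in N, time in s.
With the tool pointing down it reaches from about 300 to 875 mm from the base axis. Payload 6.4 kg.
Tool frame: the origin (TCP) lies on the centre line of the jaws, within the pads' length; the fingertips stand 14 mm ahead of it and the grasp point (between the pads) lies 5 mm behind it (tip_reach is the distance from the TCP to the fingertips, in mm); z points along the fingers, y is the line along which they close (so a half turn about z gives the same grasp; the last joint's range is limited). The gripper opens to 88 mm and grips with 3 to 60 N. Pads are 18 mm wide; open, the fingers measure 123 mm over their backs; the gripper's body (75 mm by 187 mm) begins 45 mm behind the grasp point.
Start: joints at [-1.459, 0.181, 1.607, -0, 1.354, -0.206], TCP at [179.691, -546.217, 252.714] pointing down, gripper open.
Joint ranges: [-2.99, 2.99], [-0.89, 2.07], [0.3, 2.58], [-1.14, 4.28], [0, 2.63], [-3.12, 3.12]. Speed limits (rad/s): [2.57, 2.57, 3.01, 3.14, 3.14, 3.14].

## Interface

Orientations are given as [roll, pitch, yaw] about the fixed x, y, z axes, in that order (R = Rz(yaw) Ry(pitch) Rx(roll)).
In Python, from station import * gives the robot as it stands. The module is installed in compiled form; this text tells all that it offers.
- The arm moves only by the tool send_rows, never from a script. Its argument "rows" is a list of rows, each a list of 3 entries, a list of its own where there are three numbers: the shift along the tool's x, y, z in cm, then the turn about the tool's z in rad, then the finger opening in cm, from 0 to 8.81. In form: [[[x, y, z], roll, jaw], ...]. A call has 1 to 20 rows; each row is the pose to reach, as a shift and turn from the pose commanded when the call began, along the tool's axes at that moment; what a row does not reach only later rows make up. A row lasts 1/10 s, in which the tool goes at most 50 mm and 8.59 degrees, less where a joint would pass 70% of its speed; a pose out of reach is approached as far as the arm can. A call with a gripper value outside its range is refused whole. The fingers move at their own pace and stop on an object; the grip force is fixed at half the most. Time passes only in rows, so rows that repeat a pose let the fingers close. It gives the time, the measured TCP pose, the force, the opening and the grip force at its end, in the units of the state.
- get_state(): the state, without advancing time (a new reading comes with each control period).
- grab_frame(name): name is "scene" or "top" or "wrist"; returns a dict with "image" (420x560x3 uint8, red, green, blue), "depth" (420x560 float32, mm along the optical axis (not along the pixel's ray), 0 where there is no reading), "mtx" (3x3 intrinsics, pixels), "rvec" (rotation vector, rad) and "tvec" (3), from world to camera coordinates, as OpenCV has them. Camera axes: x right, y down, z forward; pixel columns grow to the right and rows downward; lengths in mm; the calibration is good to about 2 mm. A picture is of the moment at which its call begins.
- job_done(): hands the job in; it is judged then, once.
The state is a dict: "t": time; "qpos": joint angles; "joint_velocities": joint speeds; "effort": joint torques, N m; "ee_pos": TCP position; "orientation": TCP orientation; "wrist_force": force on the tool from outside, world axes, zero at the start; "moment": the same for the moment, N m; "opening": opening from 0.0 (shut) to 1.0 (fully open); "finger_force": force on a finger pad.
Only numpy, scipy, OpenCV 4.12 (cv2) and the standard library are available. Lean on these libraries where they do the work, as an engineer would, in place of code of your own. Each camera call takes 0.05 s, during which the arm holds its last target. There are 200 camera calls.

## Working session

There is one attempt and no reset: what is moved stays moved. The work goes in short steps, Python scripts to look and compute and a tool call to move; the robot and the scene stay as the last step left them, time stands still between calls to the robot, and variables do not carry over. Pictures are saved under pics/ and viewed, at most 14 in all, crops included, and the job is handed in when it is done.

Besides the shell and the picture viewer there is one more tool, called by a JSON object that holds its "fn" and its "kwargs", one argument or row to a line. send_rows: Moves the arm, as the interface text tells. Its arguments: {"type":"object","properties":{"rows":{"type":"array"}},"required":["rows"]}

```bash
mkdir -p pics; cat > h.py <<'E'
from station import *
import numpy as np, cv2
def save(n,f):
    g=grab_frame(n); cv2.imwrite(f'pics/{f}.png',g['image'][:,:,::-1]); np.savez(f'pics/{f}.npz',**g); return g
def world(g,u,v,z=None):
    R=cv2.Rodrigues(np.array(g['rvec'],float))[0]; t=np.array(g['tvec'],float).reshape(3); K=np.array(g['mtx'],float)
    d=R.T@np.linalg.inv(K)@np.array([u,v,1.]); c=-R.T@t
    s=(z-c[2])/d[2] if z is not None else float(g['depth'][int(v),int(u)])
    return c+s*d
E
python3 - <<'E'
from h import *
print(get_state())
for n in('top','scene'):
    g=save(n,n+'0'); print(g['mtx'],g['rvec'],g['tvec'])
E
```

```text
{'t': 0.0, 'qpos': array([-1.45931515e+00,  1.81514871e-01,  1.60798072e+00, -5.84864824e-06,
        1.35374189e+00, -2.06317515e-01]), 'joint_velocities': array([-0.00064134,  0.0010656 ,  0.00164984,  0.00090494, -0.00070928,
        0.00051297]), 'effort': array([-8.81398933e-05, -4.33863866e+01, -3.41849470e+01,  7.02633290e-02,
        3.84362193e-02, -1.21502439e-04]), 'ee_pos': array([ 179.62418723, -545.71354516,  251.83799121]), 'orientation': array([-3.13998154e+00, -3.31365857e-04,  3.17799689e-01]), 'wrist_force': array([ 0.1268687 , -0.48105917, -0.38846137]), 'moment': array([ 0.00947504, -0.04404383, -0.00369608]), 'finger_force': 0.0, 'opening': 0.9960802421953142}
[[506.12080782   0.         277.14549408]
 [  0.         506.12080782 208.57526388]
 [  0.           0.           1.        ]] [ 2.15834502 -2.16150064  0.09446638] [ -52.05067446  532.24307772 1470.05935228]
[[507.21209016   0.         279.08670665]
 [  0.         507.21209016 211.67157677]
 [  0.           0.           1.        ]] [ 2.30284244  0.71186325 -0.30161809] [-366.86129899 -218.16103119 1620.84998998]
```

View pics/top0.png

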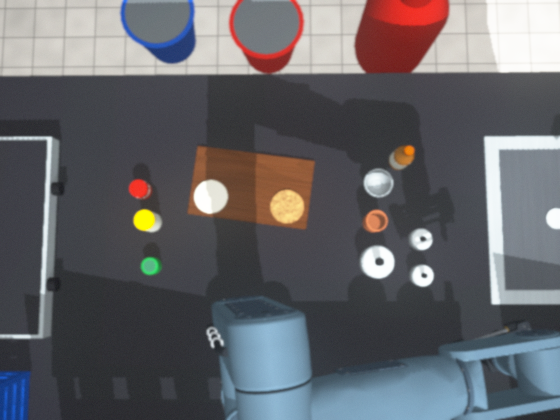

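View pics/scene0.png

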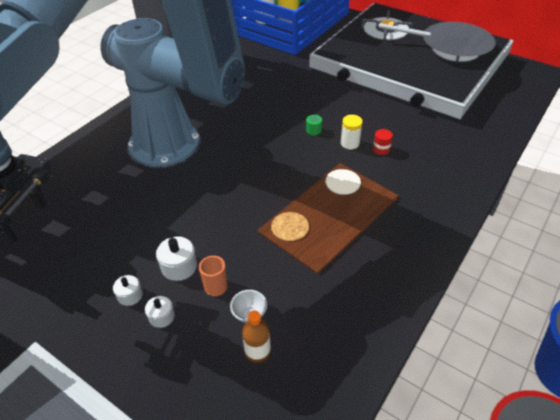

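The top view shows, on the left, milk (140,188), sugar (145,220) and tea (150,266). The coaster is at (210,197) and the mat at (287,206). On the right are the tumbler (375,220), the large pot (378,262), the bowl (378,183) and the soap (403,155). The scene view confirms this: the large pot is at (176,258) and the two small look-alikes beside it.

```bash
python3 - <<'E'
from h import *
g=dict(np.load('pics/top0.npz'))
R=cv2.Rodrigues(g['rvec'])[0];t=g['tvec'].reshape(3)
v,u=np.mgrid[:420,:560]; d=g['depth']
P=(np.stack([(u-g['mtx'][0,2])/g['mtx'][0,0]*d,(v-g['mtx'][1,2])/g['mtx'][1,1]*d,d],-1)-t)@R
def top(n,uv,r,z0,z1):
    m=(np.hypot(u-uv[0],v-uv[1])<r)&(P[...,2]>z0)&(P[...,2]<z1)&(d>0)
    q=P[m]
    if len(q)==0: print(n,'none');return
    c,rad=cv2.minEnclosingCircle(q[:,:2].astype(np.float32))
    print(n,m.sum(),q.mean(0).round(1),'circ',np.round(c,1),round(rad,1))
top('milk',(140,188),16,52,70);top('sugar',(145,220),16,82,100);top('tea',(150,266),14,38,55)
top('tumb',(375,220),16,78,95);top('knob',(378,262),22,90,115);top('potlid',(378,262),24,50,75)
top('bowl',(378,183),20,30,50);top('soap',(403,155),20,60,170)
h=cv2.cvtColor(g['image'],cv2.COLOR_RGB2HSV).astype(int)
hs,s,val=h[...,0],h[...,1],h[...,2]
for n,c,m in(('coaster',(210,197),(s<70)&(val>150)),('mat',(287,206),(hs>8)&(hs<25)&(val>150))):
    m=m&(np.hypot(u-c[0],v-c[1])<25)
    U,V=u[m].mean(),v[m].mean(); print(n,m.sum(),U,V,world(g,U,V,18.).round(1))
for c in((198,146),(314,159),(306,229),(188,214)): print(c,world(g,*c,12.).round(1))
E
```

```text
milk 250 [590.  352.1  59.9] circ [590.9 352.3] 26.2
sugar 323 [495.5 323.3  89.5] circ [496.2 323.6] 29.3
tea 231 [365.  316.2  45.2] circ [364.9 317.4] 25.8
tumb 99 [ 494.8 -334.9   85. ] circ [ 492.6 -334.8] 30.1
knob 60 [ 376.5 -339.3  101.1] circ [ 377.4 -339.7] 11.9
potlid 743 [ 376.4 -338.2   66.4] circ [ 377.2 -340.4] 46.3
bowl 189 [ 612.1 -354.8   37.7] circ [ 607.8 -351.2] 41.7
soap 361 [ 673.5 -409.3  109.4] circ [ 679.2 -415.8] 28.3
coaster 939 210.28753993610223 196.1629392971246 [570.9 147.3  18. ]
mat 1075 287.0493023255814 206.41953488372093 [539.5 -82.2  18. ]
(198, 146) [725.4 187.7  12. ]
(314, 159) [ 683.8 -163.8   12. ]
(306, 229) [ 472.5 -138.3   12. ]
(188, 214) [518.1 214.4  12. ]
```

```bash
cat > to.py <<'E'
# usage: to.py x0 y0 z0 yaw0  then target triples "x,y,z": tool-axis shifts in cm from start
import sys,numpy as np
x0,y0,z0,w=map(float,sys.argv[1:5]);c,s=np.cos(w),np.sin(w)
A=np.array([[c,s,0],[s,-c,0],[0,0,-1]])
for a in sys.argv[5:]: print(a,(A@(np.array(a.split(','),float)-[x0,y0,z0])/10).round(2))
E
python3 to.py 179.691 -546.217 252.714 .318 376.5,-339.5,200
echo; python3 to.py 376.5 -339.5 200 -.13 376.5,-339.5,87 376.5,-339.5,200 539.5,-82.2,200 539.5,-82.2,106
```

```text
376.5,-339.5,200 [ 25.16 -13.48   5.27]

376.5,-339.5,87 [ 0.   0.  11.3]
376.5,-339.5,200 [0. 0. 0.]
539.5,-82.2,200 [ 12.83 -27.63   0.  ]
539.5,-82.2,106 [ 12.83 -27.63   9.4 ]
```

{"fn": "send_rows", "kwargs": {
  "rows": [
    [[5, -2.7, 1], 0.1, 6],
    [[9, -5, 2], 0.2, 6],
    [[13, -7, 3], 0.3, 6],
    [[17, -9, 4], 0.4, 6],
    [[21, -11.2, 5], 0.448, 6],
    [[25.16, -13.48, 5.27], 0.448, 6],
    [[25.16, -13.48, 5.27], 0.448, 6],
    [[25.16, -13.48, 5.27], 0.448, 6],
    [[25.16, -13.48, 5.27], 0.448, 6]
  ]
}}

```text
t: 1.0
ee_pos: [376.1, -340.3, 200.1]
orientation: [3.141, 0.0, -0.131]
wrist_force: [0.2, 0.5, 0.1]
opening: 0.681
finger_force: 0.0
```

```bash
python3 - <<'E'
from h import *
g=save('wrist','w1'); s=get_state(); print(s['ee_pos'],s['orientation'],s['t'])
R=cv2.Rodrigues(np.array(g['rvec'],float))[0]
def proj(p): return cv2.projectPoints(np.array([p],float),g['rvec'],np.array(g['tvec'],float),g['mtx'],None)[0].ravel()
print('knob exp',proj([376.5,-339.5,102]),'tcp',proj(list(s['ee_pos'])))
E
```

```text
[ 375.90070426 -340.61134413  200.13338036] [ 3.14115695e+00  2.52495099e-05 -1.31654297e-01] 1.05
knob exp [279.67146318 213.63171765] tcp [283.21556052 283.36495207]
```

View pics/w1.png

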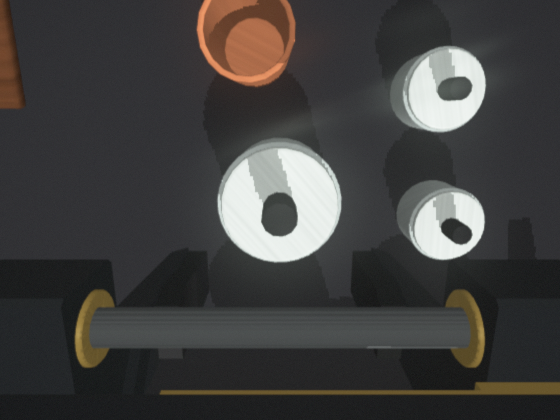

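The wrist view shows the knob top at about (280,215), and I expected (280,214), so the position is good. I'll descend and grip.

{"fn": "send_rows", "kwargs": {
  "rows": [
    [[0, 0, 4], 0, 5],
    [[0, 0, 8], 0, 5],
    [[0, 0, 10], 0, 5],
    [[0, 0, 11.3], 0, 5],
    [[0, 0, 11.3], 0, 5],
    [[0, 0, 11.3], 0, 1.5],
    [[0, 0, 11.3], 0, 1.5],
    [[0, 0, 11.3], 0, 1.5],
    [[0, 0, 11.3], 0, 1.5],
    [[0, 0, 11.3], 0, 1.5],
    [[0, 0, 11.3], 0, 1.5],
    [[0, 0, 11.3], 0, 1.5],
    [[0, 0, 10.8], 0, 1.5],
    [[0, 0, 9], 0, 1.5],
    [[0, 0, 6], 0, 1.5],
    [[0, 0, 3], 0, 1.5],
    [[0, 0, 0], 0, 1.5],
    [[0, 0, 0], 0, 1.5]
  ]
}}

```text
t: 2.85
ee_pos: [378.0, -341.3, 203.9]
orientation: [3.136, -0.005, -0.13]
wrist_force: [0.4, -0.8, -2.4]
opening: 0.26
finger_force: 30.0
```

{"fn": "send_rows", "kwargs": {
  "rows": [
    [[0.5, -1, 0], 0, 1.5],
    [[1.5, -3.5, 0], 0, 1.5],
    [[3, -6.5, 0], 0, 1.5],
    [[4.5, -9.5, 0], 0, 1.5],
    [[6, -13, 0], 0, 1.5],
    [[7.5, -16, 0], 0, 1.5],
    [[9, -19, 0], 0, 1.5],
    [[10.5, -22.5, 0], 0, 1.5],
    [[11.7, -25, 0], 0, 1.5],
    [[12.5, -26.8, 0], 0, 1.5],
    [[12.83, -27.63, 0], 0, 1.5],
    [[12.83, -27.63, 2], 0, 1.5],
    [[12.83, -27.63, 4.5], 0, 1.5],
    [[12.83, -27.63, 6.5], 0, 1.5],
    [[12.83, -27.63, 8], 0, 1.5],
    [[12.83, -27.63, 8.4], 0, 1.5],
    [[12.83, -27.63, 8.6], 0, 1.5],
    [[12.83, -27.63, 8.6], 0, 1.5]
  ]
}}

```text
t: 4.65
ee_pos: [540.0, -82.5, 114.4]
orientation: [3.141, -0.001, -0.13]
wrist_force: [0.0, -0.0, -3.6]
opening: 0.257
finger_force: 30.0
```

```bash
python3 - <<'E'
from h import *
print(get_state()['ee_pos']); save('wrist','w2'); save('top','t2')
a=cv2.imread('pics/t2.png')[100:300,100:450]; b=cv2.imread('pics/w2.png')
cv2.imwrite('pics/c2.png',cv2.resize(np.hstack([b,np.vstack([cv2.resize(a,(560,320)),np.zeros((100,560,3),np.uint8)])]),(800,300)))
E
```

```text
[540.00379069 -82.48560552 114.42361509]
```

View pics/c2.png

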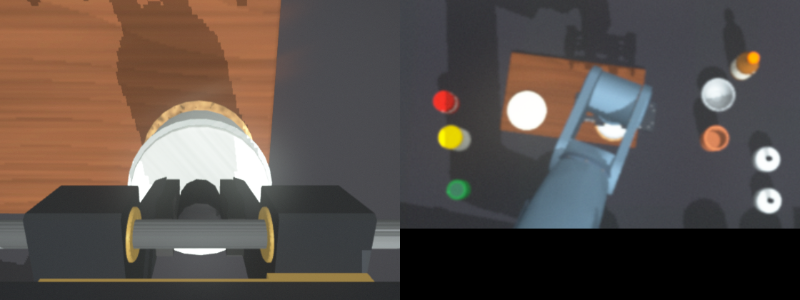

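The wrist view (left) shows the held pot over the mat, with the mat's rim evenly behind it. I'll lower it and release.

{"fn": "send_rows", "kwargs": {
  "rows": [
    [[0, 0, 0.3], 0, 1.5],
    [[0, 0, 0.5], 0, 1.5],
    [[0, 0, 0.6], 0, 1.5],
    [[0, 0, 0.7], 0, 1.5],
    [[0, 0, 0.8], 0, 1.5],
    [[0, 0, 0.85], 0, 1.5],
    [[0, 0, 0.85], 0, 1.5]
  ]
}}

```text
t: 5.45
ee_pos: [539.7, -82.2, 106.2]
orientation: [3.142, -0.0, -0.13]
wrist_force: [-4.0, 1.9, 5.0]
opening: 0.264
finger_force: 30.0
```

{"fn": "send_rows", "kwargs": {
  "rows": [
    [[0, 0, 0], 0, 5],
    [[0, 0, 0], 0, 5],
    [[0, 0, 0], 0, 5],
    [[0, 0, 0], 0, 5],
    [[0, 0, -1], 0, 5],
    [[0, 0, -4], 0, 5],
    [[0, 0, -8], 0, 8.8],
    [[0, 0, -9.45], 0, 8.8],
    [[0, 0, -9.45], 0, 8.8]
  ]
}}

```text
t: 6.35
ee_pos: [541.4, -82.9, 203.1]
orientation: [3.14, -0.006, -0.13]
wrist_force: [0.7, -0.1, 0.7]
opening: 0.817
finger_force: 0.0
```

```bash
python3 to.py 539.5 -82.2 200 -.13 493.5,-335,200 493.5,-335,60
python3 to.py 493.5 -335 200 -.13 570.9,147.3,200 570.9,147.3,78;python3 to.py 570.9 147.3 200 -.13 496,323.5,200 
```

```text
493.5,-335,200 [-1.28 25.66  0.  ]
493.5,-335,60 [-1.28 25.66 14.  ]
570.9,147.3,200 [  1.42 -48.83   0.  ]
570.9,147.3,78 [  1.42 -48.83  12.2 ]
496,323.5,200 [ -9.71 -16.5    0.  ]
```

{"fn": "send_rows", "kwargs": {
  "rows": [
    [[-0.3, 5, 0], 0, 8.8],
    [[-0.5, 10, 0], 0, 8.8],
    [[-0.8, 15, 0], 0, 8.8],
    [[-1, 20, 0], 0, 8.8],
    [[-1.2, 24, 0], 0, 8.8],
    [[-1.28, 25.66, 0], 0, 8.8],
    [[-1.28, 25.66, 0], 0, 8.8],
    [[-1.28, 25.66, 0], 0, 8.8]
  ]
}}

```text
t: 7.15
ee_pos: [493.4, -333.5, 198.7]
orientation: [-3.139, 0.002, -0.13]
wrist_force: [0.1, -0.3, -0.4]
opening: 0.998
finger_force: 0.0
```

```bash
python3 - <<'E'
from h import *
g=save('wrist','w3'); print(get_state()['ee_pos'])
def proj(p): return cv2.projectPoints(np.array([p],float),g['rvec'],np.array(g['tvec'],float),g['mtx'],None)[0].ravel()
print('rim exp',proj([493.5,-335,85]),proj([494+30,-335,85]))
d=g['depth'];v,u=np.mgrid[:420,:560];R=cv2.Rodrigues(g['rvec'])[0];K=g['mtx']
P=(np.stack([(u-K[0,2])/K[0,0]*d,(v-K[1,2])/K[1,1]*d,d],-1)-np.array(g['tvec']).reshape(3))@R
m=(abs(P[...,2]-85)<5)&(np.hypot(P[...,0]-494,P[...,1]+335)<45)
print(m.sum(),cv2.minEnclosingCircle(P[m][:,:2].astype(np.float32)))
E
```

```text
[ 493.72378991 -333.0387994   199.01034865]
rim exp [283.39346603 207.10389638] [277.46171785 162.47142646]
1765 ((488.8354797363281, -333.8433837890625), 29.940105438232422)
```

{"fn": "send_rows", "kwargs": {
  "rows": [
    [[-0.25, 0, 4], 0, 8.8],
    [[-0.25, 0, 8], 0, 8.8],
    [[-0.25, 0, 11.5], 0, 8.8],
    [[-0.25, 0, 14], 0, 8.8],
    [[-0.25, 0, 14], 0, 8.8],
    [[-0.25, 0, 14], 0, 4.5],
    [[-0.25, 0, 14], 0, 4.5],
    [[-0.25, 0, 14], 0, 4.5],
    [[-0.25, 0, 14], 0, 4.5],
    [[-0.25, 0, 14], 0, 4.5],
    [[-0.25, 0, 14], 0, 4.5],
    [[-0.25, 0, 14], 0, 4.5],
    [[-0.25, 0, 13.5], 0, 4.5],
    [[-0.25, 0, 12], 0, 4.5],
    [[-0.25, 0, 9], 0, 4.5],
    [[-0.25, 0, 5], 0, 4.5],
    [[-0.25, 0, 1], 0, 4.5],
    [[-0.25, 0, -3], 0, 4.5],
    [[-0.25, 0, -3], 0, 4.5]
  ]
}}

```text
t: 9.1
ee_pos: [493.6, -337.2, 238.1]
orientation: [3.134, -0.01, -0.13]
wrist_force: [1.2, -0.4, -1.2]
opening: 0.66
finger_force: 30.0
```

{"fn": "send_rows", "kwargs": {
  "rows": [
    [[0, -2, 0], 0, 4.5],
    [[0.2, -6, 0], 0, 4.5],
    [[0.4, -10.5, 0], 0, 4.5],
    [[0.5, -15, 0], 0, 4.5],
    [[0.6, -19.5, 0], 0, 4.5],
    [[0.8, -24, 0], 0, 4.5],
    [[1, -28.5, 0], 0, 4.5],
    [[1.2, -33, 0], 0, 4.5],
    [[1.3, -37.5, 0], 0, 4.5],
    [[1.4, -42, 0], 0, 4.5],
    [[1.5, -45.5, 1], 0, 4.5],
    [[1.67, -48, 3], 0, 4.5],
    [[1.67, -48.83, 6], 0, 4.5],
    [[1.67, -48.83, 9], 0, 4.5],
    [[1.67, -48.83, 12], 0, 4.5],
    [[1.67, -48.83, 13.5], 0, 4.5],
    [[1.67, -48.83, 14.3], 0, 4.5],
    [[1.67, -48.83, 14.3], 0, 4.5]
  ]
}}

```text
t: 10.9
ee_pos: [570.1, 147.4, 86.0]
orientation: [3.141, 0.002, -0.13]
wrist_force: [-0.0, 0.4, -2.7]
opening: 0.662
finger_force: 30.0
```

{"fn": "send_rows", "kwargs": {
  "rows": [
    [[0, 0, 0.3], 0, 4.5],
    [[0, 0, 0.5], 0, 4.5],
    [[0, 0, 0.7], 0, 4.5],
    [[0, 0, 0.8], 0, 4.5],
    [[0, 0, 0.9], 0, 4.5],
    [[0, 0, 0.95], 0, 4.5],
    [[0, 0, 0.95], 0, 4.5]
  ]
}}

```text
t: 11.6
ee_pos: [571.7, 147.3, 79.7]
orientation: [3.141, -0.001, -0.13]
wrist_force: [-4.7, -0.3, 12.4]
opening: 0.663
finger_force: 29.9
```

{"fn": "send_rows", "kwargs": {
  "rows": [
    [[0, 0, -0.1], 0, 8.8],
    [[0, 0, -0.1], 0, 8.8],
    [[0, 0, -0.1], 0, 8.8],
    [[0, 0, -0.1], 0, 8.8],
    [[0, 0, -1], 0, 8.8],
    [[0, 0, -4], 0, 8.8],
    [[0, 0, -8], 0, 8.8],
    [[0, 0, -12.25], 0, 8.8],
    [[-2, -4, -12.25], 0, 8.8],
    [[-4.5, -8, -12.25], 0, 8.8],
    [[-7, -12, -12.25], 0, 8.8],
    [[-9, -15.5, -12.25], 0, 8.8],
    [[-9.71, -16.5, -12.25], 0, 8.8],
    [[-9.71, -16.5, -12.25], 0, 8.8],
    [[-9.71, -16.5, -12.25], 0, 8.8]
  ]
}}

```text
t: 13.1
ee_pos: [496.7, 322.8, 200.2]
orientation: [3.141, -0.001, -0.13]
wrist_force: [-0.0, -0.8, 0.1]
opening: 0.996
finger_force: 0.0
```

```bash
cat >> h.py <<'E'
def pts(g):
    d=g['depth'];v,u=np.mgrid[:420,:560];R=cv2.Rodrigues(g['rvec'])[0];K=g['mtx']
    return (np.stack([(u-K[0,2])/K[0,0]*d,(v-K[1,2])/K[1,1]*d,d],-1)-np.array(g['tvec']).reshape(3))@R
def circ(g,x,y,z,r,tol=5):
    P=pts(g); m=(abs(P[...,2]-z)<tol)&(np.hypot(P[...,0]-x,P[...,1]-y)<r)&(g['depth']>0)
    c,q=cv2.minEnclosingCircle(P[m][:,:2].astype(np.float32)); return m.sum(),np.round(c,1),round(q,1)
E
python3 - <<'E'
from h import *
g=save('wrist','w4'); print(get_state()['ee_pos'])
print('sugar',circ(g,496,323.5,90,38)); print('milk',circ(g,590,352,60,35)); print('tumb',circ(g,571,147,103,38)if 1 else 0)
a=save('top','t4'); print('top tumb',circ(a,571,147,103,40)); print('pot',circ(a,540,-82,85,55,4)); print('knob',circ(a,540,-82,119,20)); print('sugar',circ(a,496,323.5,90,38))
E
python3 to.py 496 323.5 200 -.13 496,323.5,55 555.2,32.5,230 555.2,32.5,67; python3 to.py 555.2 32.5 200 -.13 590,352,200
```

```text
[497.02993468 322.33407201 200.14793119]
sugar (np.int64(5586), array([492.7, 326.3]), 29.0)
milk (np.int64(4648), array([587.9, 354.8]), 26.0)
tumb (np.int64(1509), array([567.6, 152.7]), 29.5)
top tumb (np.int64(100), array([571.2, 146.6]), 30.3)
pot (np.int64(509), array([538.5, -82.1]), 45.6)
knob (np.int64(47), array([538.5, -82.9]), 11.5)
sugar (np.int64(104), array([495.5, 326.2]), 28.2)
496,323.5,55 [ 0.   0.  14.5]
555.2,32.5,230 [ 9.64 28.09 -3.  ]
555.2,32.5,67 [ 9.64 28.09 13.3 ]
590,352,200 [ -0.69 -32.13   0.  ]
```

View pics/t4.png

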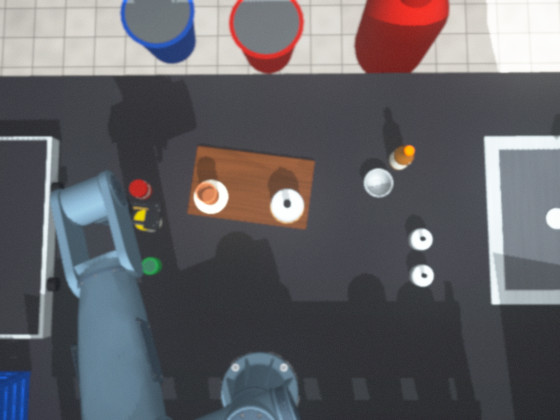

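Top view: the pot sits centrally on the mat (287,206) and the tumbler on the coaster (210,195), both within about 2 mm. Sugar is next.

{"fn": "send_rows", "kwargs": {
  "rows": [
    [[-0.1, 0, 4], 0, 8.8],
    [[-0.1, 0, 8], 0, 8.8],
    [[-0.1, 0, 11.5], 0, 8.8],
    [[-0.1, 0, 14], 0, 8.8],
    [[-0.1, 0, 14], 0, 8.8],
    [[-0.1, 0, 14], 0, 4.5],
    [[-0.1, 0, 14], 0, 4.5],
    [[-0.1, 0, 14], 0, 4.5],
    [[-0.1, 0, 14], 0, 4.5],
    [[-0.1, 0, 14], 0, 4.5],
    [[-0.1, 0, 14], 0, 4.5],
    [[-0.1, 0, 14], 0, 4.5],
    [[-0.1, 0, 13.5], 0, 4.5],
    [[-0.1, 0, 12], 0, 4.5],
    [[-0.1, 0, 9], 0, 4.5],
    [[-0.1, 0, 5], 0, 4.5],
    [[-0.1, 0, 1], 0, 4.5],
    [[-0.1, 0, -3], 0, 4.5],
    [[-0.1, 0, -3], 0, 4.5]
  ]
}}

```text
t: 15.1
ee_pos: [498.3, 325.1, 237.8]
orientation: [-3.136, -0.011, -0.13]
wrist_force: [2.2, 0.4, -2.3]
opening: 0.647
finger_force: 30.0
```

{"fn": "send_rows", "kwargs": {
  "rows": [
    [[0.5, 1.5, 0], 0, 4.5],
    [[2, 5, 0], 0, 4.5],
    [[3.5, 9.5, 0], 0, 4.5],
    [[5, 14, 0], 0, 4.5],
    [[6.5, 18.5, 0], 0, 4.5],
    [[8, 23, 0], 0, 4.5],
    [[9.2, 26.5, 0], 0, 4.5],
    [[9.74, 28.09, 0], 0, 4.5],
    [[9.74, 28.09, 0], 0, 4.5],
    [[9.74, 28.09, 4], 0, 4.5],
    [[9.74, 28.09, 8], 0, 4.5],
    [[9.74, 28.09, 12], 0, 4.5],
    [[9.74, 28.09, 14], 0, 4.5],
    [[9.74, 28.09, 15], 0, 4.5],
    [[9.74, 28.09, 15], 0, 4.5]
  ]
}}

```text
t: 16.6
ee_pos: [553.8, 33.7, 78.3]
orientation: [-3.141, 0.004, -0.129]
wrist_force: [-0.3, -0.1, -2.6]
opening: 0.652
finger_force: 30.0
```

{"fn": "send_rows", "kwargs": {
  "rows": [
    [[0, 0, 0.2], 0, 4.5],
    [[0, 0, 0.4], 0, 4.5],
    [[0, 0, 0.6], 0, 4.5],
    [[0, 0, 0.7], 0, 4.5],
    [[0, 0, 0.8], 0, 4.5],
    [[0, 0, 0.85], 0, 4.5],
    [[0, 0, 0.85], 0, 4.5]
  ]
}}

```text
t: 17.3
ee_pos: [556.0, 32.4, 73.6]
orientation: [3.141, -0.001, -0.13]
wrist_force: [-5.3, -0.1, 11.5]
opening: 0.652
finger_force: 30.0
```

{"fn": "send_rows", "kwargs": {
  "rows": [
    [[0, 0, -0.1], 0, 8.8],
    [[0, 0, -0.1], 0, 8.8],
    [[0, 0, -0.1], 0, 8.8],
    [[0, 0, -0.1], 0, 8.8],
    [[0, 0, -1], 0, 8.8],
    [[0, 0, -4], 0, 8.8],
    [[0, 0, -8], 0, 8.8],
    [[0, 0, -12.85], 0, 8.8],
    [[-0.1, -5, -12.85], 0, 8.8],
    [[-0.2, -10, -12.85], 0, 8.8],
    [[-0.3, -15, -12.85], 0, 8.8],
    [[-0.5, -20, -12.85], 0, 8.8],
    [[-0.6, -25, -12.85], 0, 8.8],
    [[-0.69, -29.5, -12.85], 0, 8.8],
    [[-0.69, -32.13, -12.85], 0, 8.8],
    [[-0.69, -32.13, -12.85], 0, 8.8],
    [[-0.69, -32.13, -12.85], 0, 8.8]
  ]
}}

```text
t: 19.0
ee_pos: [589.9, 352.2, 200.0]
orientation: [3.141, 0.0, -0.129]
wrist_force: [-0.5, -0.2, -0.1]
opening: 0.999
finger_force: 0.0
```

{"fn": "send_rows", "kwargs": {
  "rows": [
    [[0, 0, 4], 0, 8.8],
    [[0, 0, 8], 0, 8.8],
    [[0, 0, 12], 0, 8.8],
    [[0, 0, 15], 0, 8.8],
    [[0, 0, 15.7], 0, 8.8],
    [[0, 0, 15.7], 0, 8.8],
    [[0, 0, 15.7], 0, 4],
    [[0, 0, 15.7], 0, 4],
    [[0, 0, 15.7], 0, 4],
    [[0, 0, 15.7], 0, 4],
    [[0, 0, 15.7], 0, 4],
    [[0, 0, 15.7], 0, 4],
    [[0, 0, 15.7], 0, 4],
    [[0, 0, 15.2], 0, 4],
    [[0, 0, 13], 0, 4],
    [[0, 0, 9], 0, 4],
    [[0, 0, 5], 0, 4],
    [[0, 0, 3], 0, 4],
    [[0, 0, 3], 0, 4]
  ]
}}

```text
t: 20.9
ee_pos: [592.2, 352.7, 174.2]
orientation: [-3.138, -0.006, -0.13]
wrist_force: [0.1, -0.1, -0.7]
opening: 0.579
finger_force: 30.0
```

```bash
python3 to.py 590 352 170 -.13 663,134.7,170 663,134.7,55; python3 to.py 663 134.7 200 -.13 365,317,200 ;  python3 to.py 365 317 230 -.13 555.2,32.5,230
```

```text
663,134.7,170 [10.06 20.6   0.  ]
663,134.7,55 [10.06 20.6  11.5 ]
365,317,200 [-31.91 -14.21   0.  ]
555.2,32.5,230 [22.55 25.74  0.  ]
```

{"fn": "send_rows", "kwargs": {
  "rows": [
    [[1, 1.5, 0], 0, 4],
    [[4, 4, 0], 0, 4],
    [[7, 7.5, 0], 0, 4],
    [[9, 11.5, 0], 0, 4],
    [[10, 15.5, 0], 0, 4],
    [[10.06, 19, 0], 0, 4],
    [[10.06, 20.6, 0], 0, 4],
    [[10.06, 20.6, 1], 0, 4],
    [[10.06, 20.6, 4], 0, 4],
    [[10.06, 20.6, 8], 0, 4],
    [[10.06, 20.6, 10], 0, 4],
    [[10.06, 20.6, 10.7], 0, 4],
    [[10.06, 20.6, 10.7], 0, 4],
    [[10.06, 20.6, 11], 0, 4],
    [[10.06, 20.6, 11.2], 0, 4],
    [[10.06, 20.6, 11.4], 0, 4],
    [[10.06, 20.6, 11.5], 0, 4],
    [[10.06, 20.6, 11.5], 0, 4]
  ]
}}

```text
t: 22.7
ee_pos: [663.7, 134.7, 55.9]
orientation: [-3.141, -0.001, -0.13]
wrist_force: [-0.7, 0.3, 2.2]
opening: 0.584
finger_force: 30.0
```

{"fn": "send_rows", "kwargs": {
  "rows": [
    [[0, 0, 0], 0, 7.5],
    [[0, 0, 0], 0, 7.5],
    [[0, 0, 0], 0, 7.5],
    [[0, 0, 0], 0, 7.5],
    [[0, 0, -1], 0, 7.5],
    [[0, 0, -4], 0, 7.5],
    [[0, 0, -8], 0, 8.8],
    [[0, 0, -12], 0, 8.8],
    [[0, 0, -14.5], 0, 8.8],
    [[-4, -2, -14.5], 0, 8.8],
    [[-8, -4, -14.5], 0, 8.8],
    [[-12, -6, -14.5], 0, 8.8],
    [[-16, -8, -14.5], 0, 8.8],
    [[-20, -9, -14.5], 0, 8.8],
    [[-24, -11, -14.5], 0, 8.8],
    [[-28, -13, -14.5], 0, 8.8],
    [[-31.91, -14.21, -14.5], 0, 8.8],
    [[-31.91, -14.21, -14.5], 0, 8.8],
    [[-31.91, -14.21, -14.5], 0, 8.8]
  ]
}}

```text
t: 24.6
ee_pos: [365.2, 317.5, 201.0]
orientation: [-3.141, -0.002, -0.128]
wrist_force: [0.1, -0.2, 0.2]
opening: 1.001
finger_force: 0.0
```

{"fn": "send_rows", "kwargs": {
  "rows": [
    [[0, 0, 4], 0, 8.8],
    [[0, 0, 8], 0, 8.8],
    [[0, 0, 12], 0, 8.8],
    [[0, 0, 15.5], 0, 8.8],
    [[0, 0, 17], 0, 8.8],
    [[0, 0, 17], 0, 8.8],
    [[0, 0, 17], 0, 4],
    [[0, 0, 17], 0, 4],
    [[0, 0, 17], 0, 4],
    [[0, 0, 17], 0, 4],
    [[0, 0, 17], 0, 4],
    [[0, 0, 17], 0, 4],
    [[0, 0, 17], 0, 4],
    [[0, 0, 16.5], 0, 4],
    [[0, 0, 14], 0, 4],
    [[0, 0, 10], 0, 4],
    [[0, 0, 5], 0, 4],
    [[0, 0, 0], 0, 4],
    [[0, 0, -3], 0, 4],
    [[0, 0, -3], 0, 4]
  ]
}}

```text
t: 26.6
ee_pos: [367.6, 318.3, 235.3]
orientation: [-3.136, -0.008, -0.13]
wrist_force: [0.7, 0.4, -0.9]
opening: 0.558
finger_force: 30.0
```

```bash
python3 - <<'E'
from h import *
a=save('top','t5'); print(get_state()['ee_pos'],'sugar',circ(a,555,32.5,102,40),'milk',circ(a,663,135,72,36),'tumb',circ(a,571,147,103,40),'knob',circ(a,540,-82,119,20),'tea',circ(a,365,317,250,60,40))
E
```

```text
[366.26335797 317.54138089 232.17277391] sugar (np.int64(282), array([554.7,  32.2]), 28.9) milk (np.int64(204), array([663.3, 134. ]), 25.8) tumb (np.int64(91), array([571.6, 147. ]), 29.8) knob (np.int64(52), array([538.3, -82.5]), 11.9) tea (np.int64(54), array([362. , 308.2]), 14.3)
```

View pics/t5.png

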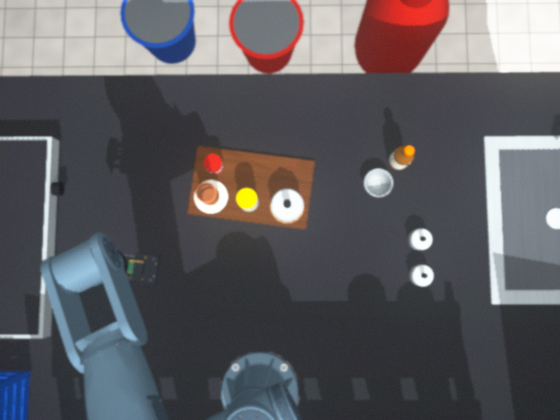

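Top view: the milk (213,162), tumbler, sugar (247,199) and pot are all placed to within about 1–2 mm, and the tea is held. I'll stack it now.

{"fn": "send_rows", "kwargs": {
  "rows": [
    [[1, 1, 0], 0, 4],
    [[3.5, 4, 0], 0, 4],
    [[6.5, 7.5, 0], 0, 4],
    [[9.5, 11, 0], 0, 4],
    [[12.5, 14.5, 0], 0, 4],
    [[15.5, 18, 0], 0, 4],
    [[18.5, 21, 0], 0, 4],
    [[21, 24, 0], 0, 4],
    [[22.2, 25.4, 0], 0, 4],
    [[22.5, 25.74, 0], 0, 4],
    [[22.5, 25.74, 0], 0, 4],
    [[22.5, 25.74, 3], 0, 4],
    [[22.5, 25.74, 6], 0, 4],
    [[22.5, 25.74, 8], 0, 4],
    [[22.5, 25.74, 9], 0, 4],
    [[22.5, 25.74, 9], 0, 4],
    [[22.5, 25.74, 9], 0, 4]
  ]
}}

```text
t: 28.35
ee_pos: [555.2, 33.3, 140.9]
orientation: [-3.142, -0.001, -0.129]
wrist_force: [0.1, -0.2, -1.1]
opening: 0.559
finger_force: 30.0
```

{"fn": "send_rows", "kwargs": {
  "rows": [
    [[0, 0, 0.2], 0, 4],
    [[0, 0, 0.4], 0, 4],
    [[0, 0, 0.55], 0, 4],
    [[0, 0, 0.65], 0, 4],
    [[0, 0, 0.75], 0, 4],
    [[0, 0, 0.8], 0, 4],
    [[0, 0, 0.8], 0, 4],
    [[0, 0, 0.8], 0, 4]
  ]
}}

```text
t: 29.15
ee_pos: [555.3, 32.5, 132.7]
orientation: [3.142, -0.001, -0.13]
wrist_force: [-2.2, -0.7, 5.5]
opening: 0.561
finger_force: 30.0
```

{"fn": "send_rows", "kwargs": {
  "rows": [
    [[0, 0, 0], 0, 7],
    [[0, 0, 0], 0, 7],
    [[0, 0, 0], 0, 7],
    [[0, 0, 0], 0, 7],
    [[0, 0, -1], 0, 7],
    [[0, 0, -3], 0, 7],
    [[0, 0, -7], 0, 7],
    [[0, 0, -11], 0, 7],
    [[0, 0, -15], 0, 7],
    [[-3, -4, -15], 0, 7],
    [[-6, -8, -15], 0, 7],
    [[-9, -12, -15], 0, 7],
    [[-12, -16, -15], 0, 7],
    [[-15, -20, -15], 0, 7],
    [[-15, -24, -15], 0, 7],
    [[-15, -28, -15], 0, 7],
    [[-15, -28, -15], 0, 7],
    [[-15, -28, -15], 0, 7],
    [[-15, -28, -15], 0, 7]
  ]
}}

```text
t: 31.05
ee_pos: [442.6, 328.9, 282.2]
orientation: [3.141, 0.0, -0.131]
wrist_force: [0.2, 0.3, 1.0]
opening: 0.793
finger_force: 0.0
```

```bash
python3 - <<'E'
from h import *
a=save('top','t6'); print('tea',circ(a,555,32.5,147,40),'milk',circ(a,663,135,72,36),'tumb',circ(a,571,147,103,40),'knob',circ(a,540,-82,119,20))
save('scene','s6'); print(get_state()['joint_velocities'].round(3))
E
```

```text
tea (np.int64(232), array([554. ,  31.7]), 24.7) milk (np.int64(216), array([663.8, 134.1]), 26.0) tumb (np.int64(92), array([571.3, 146.7]), 29.8) knob (np.int64(51), array([538.9, -82.3]), 11.7)
[-0.004 -0.    -0.     0.001 -0.002  0.001]
```

View pics/s6.png

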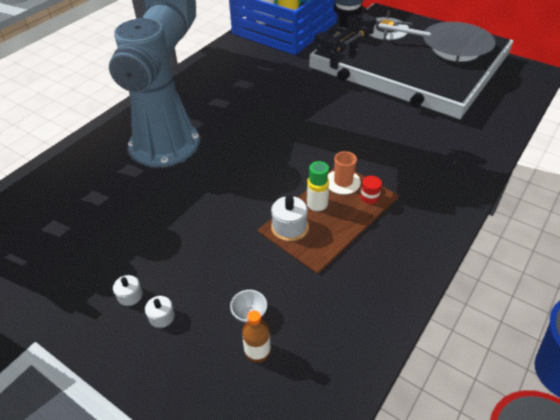

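The scene view shows everything upright and in place: pot (290,218), tea on sugar (318,185), tumbler (345,170) and milk (371,190).

```bash
python3 -c "from station import *; print(job_done())"
```

```text
the job is handed in; nothing more can be done
None
```

All five tea things are set out on the board as asked, upright and within about 2 mm of target by the top camera. The bowl and soap bottle were left alone, and the job was handed in at about 31 s; no verdict came back.

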